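Fill the empty cells of the covered sample crate

ROBOT

A 6-joint arm with a two-finger parallel gripper is mounted at the origin on the work surface. World frame = base frame: x ahead of the robot, y to its left, z up, the work surface at z = 0. Lengths are in m, angles in rad, forces in N, time in s.
With the tool pointing down it reaches from about 0.275 to 0.775 m from the base axis. Payload 14.6 kg.
Tool frame: the origin (TCP) lies midway between the tips of the shut fingers; the grasp point (between the pads) lies 19 mm behind it; z points along the fingers, y is the direction in which the jaws open and shut (so a half turn about z gives the same grasp; the last joint's range is limited). The gripper opens to 85 mm and grips with 20 to 120 N. Pads are 22 mm wide; open, the fingers measure 114 mm over their backs; the gripper's body (76 mm by 85 mm) begins 54 mm behind the grasp point. The pads swing forward as they close: fully open they stand 13 mm farther back than shut.
Start: joints at [-1.442, 0.263, -0.048, 1.259, 0, 1.415], TCP at [0.147, -0.504, 0.231] pointing down, gripper open.
Joint ranges: [-2.65, 2.65], [-0.89, 1.7], [-1.18, 1.37], [-2.13, 2.11], [-1.35, 1.29], [-3.14, 3.14]. Speed limits (rad/s): [1.89, 1.89, 2.57, 2.79, 3.14, 3.14].

INTERFACE

Orientations are given as [roll, pitch, yaw] about the fixed x, y, z axes, in that order (R = Rz(yaw) Ry(pitch) Rx(roll)).
In Python, from plant import env gives the robot as it stands.
- The arm moves only by the tool send_rows, never from a script. Its argument "deltas" is a list that holds one entry, the list of rows, each a list of 7 numbers: the turn, a rotation vector about the tool's x, y, z in rad, then the shift along the tool's x, y, z in cm, then the finger opening in cm, from 0 to 8.54. A call has exactly 5 rows; each row is the pose to reach, as a shift and turn from the pose commanded when the call began, along the tool's axes at that moment; what a row does not reach only later rows make up. A row lasts 1/12 s, in which the tool goes at most 41.7 mm and 7.16 degrees, less where a joint would pass 70% of its speed; a pose out of reach is approached as far as the arm can. A call with a gripper value outside its range is refused whole. The fingers move at their own pace and stop on an object; "force" is the grip in N (left out, the last holds). Time passes only in rows, so rows that repeat a pose let the fingers close, or fill a call up. It gives the time, the measured TCP pose, the force and the opening at its end, in the units of the state.
- env.state(): the state, without advancing time (a new reading comes with each control period).
- env.get_image(name): name is "scene" or "top" or "wrist"; returns a dict with "image" (480x640x3 uint8, red, green, blue), "mtx" (3x3 intrinsics, pixels), "pose" (4x4, takes a point from camera to world coordinates); the wrist camera has in their place "T_tool_cam" (4x4, takes a point from camera to tool coordinates, whose origin is the TCP and whose axes are the flange's). Camera axes: x right, y down, z forward; pixel columns grow to the right and rows downward; lengths in m; the calibration is good to about 2 mm. A picture is of the moment at which its call begins: read the wrist's pose just before it. There is no depth.
- env.finish_job(): hands the job in, once; it reports no verdict.
The state is a dict: "time": time; "q": joint angles; "qvel": joint speeds; "tau": joint torques, N m; "eef_pos": TCP position; "tcp_rot": TCP orientation; "ft_force": force on the tool from outside, world axes, zero at the start; "moment": the same for the moment, N m; "gripper_width": opening from 0.0 (shut) to 1.0 (fully open).
Only numpy, scipy, OpenCV 4.12 (cv2) and the standard library are available. Lean on these libraries where they do the work, as an engineer would, in place of code of your own. Each camera call takes 0.05 s, during which the arm holds its last target. There are 200 camera calls.

TASK

Put the two tall sample tins into the two empty cells of the flap-covered crate, one in each, upright and standing right down on the cell floor. The other two cells already hold low tins hidden under their closed flaps, so feel which flaps give way; lower the tins in rather than dropping them, and leave the other things on the bench where they are.

Things in the scene. Friction and masses are not known exactly. Their poses are not given: they have to be found in the camera images.
- crate: Fixed plywood crate on the bench, 82 (its x) x 302 (its y) mm, origin at the centre of its underside, z up. Four cells in a row along y; any two of them hold a 54 mm high tin, unseen. Cover level is 66 mm, the cell floor 6 mm above the bench: a tall tin that is home has its top at 106 mm. The long sides (inner faces at x = +-33 mm, 8 mm thick) stand up to 111 mm, leaving no room for fingers at a tin's ends.
- cell0 (a point): Centre of the opening of cell 0, at cover level (66 mm above the bench), at crate x = 0, y = -102 mm; axes as the crate's. All four cells are alike: opening and cell below measure 66 (x) x 46 (y) mm, with 22 mm wide solid bars between neighbours. A tin goes in with its 56 mm side along the crate's x, held by its broad faces; there is room for fingers above the bars.
- cell1 (a point): Centre of the opening of cell 1, as cell 0, at crate y = -34 mm. Each opening is closed by a dark steel flap, 62 x 42 x 2.5 mm, hinged along its -y edge and held level, 3 mm below cover level, by a light spring: a tin pushes it open with less than 3 N if the cell is empty; if the cell is full it stops hard after about 3 mm.
- cell2 (a point): Centre of the opening of cell 2, as cell 0, at crate y = +34 mm. When pushed open, a flap swings down and stays between the tin and the cell's -y wall, taking 3 mm there: the middle of the free width lies about 1 mm towards +y from the opening's centre, with about 5 mm to spare all round a tin.
- cell3 (a point): Centre of the opening of cell 3, as cell 0, at crate y = +102 mm.
- stand: Fixed steel stand, base plate 90 x 90 x 6 mm, origin at the centre of its underside. Two upright plates, each 36 mm long (x) and 4 mm thick, rise to 105 mm above the bench at y = +-21.5 mm, 3.5 mm off the broad faces of the tin that stands between them; the tin's 56 mm ends (x) are free.
- tin_a_mid (a point): Upright flat aluminium sample tin, a closed rectangular box 56 (its x) x 32 (its y) x 100 (its z) mm with a lid of the same outline, 130 to 250 g. The point is its centre, 50 mm above its underside. It stands on the base of the stand (6 mm above the bench), axes as the stand's, its top 1 mm above the plates, so that there it can be held only by its two ends (56 mm apart).
- tin_b_mid (a point): Upright flat aluminium sample tin, a closed rectangular box 56 (its x) x 32 (its y) x 100 (its z) mm with a lid of the same outline, 130 to 250 g. The point is its centre, 50 mm above its underside. It stands free on the bench at any yaw; the same as tin a.
- low_tin_mid (a point): A bystander: leave it where it stands. A low tin, 56 x 32 x 54 mm; the point is its centre.
- dish_mid (a point): A bystander: leave it where it stands. White porcelain bowl, 72 mm across, 35 mm high; the point is half-way up.
- beaker_mid (a point): A bystander: leave it where it stands. Glass beaker, 66 mm across, 85 mm high; the point is half-way up.
- bottle_mid (a point): A bystander: leave it where it stands. White plastic bottle, 60 mm across, 150 mm high; the point is half-way up.
- foil_dish_mid (a point): A bystander: leave it where it stands. Shallow aluminium dish, 70 mm across, 20 mm high; the point is half-way up.
- spatula_grip (a point): A bystander: leave it where it stands. Steel spatula lying flat, 170 mm long; the point is on its handle.
Mind the look-alikes: they are no part of the job. Leave any blue look-alike of the part that bears tin_b_mid alone.

How it is judged:
At the end, for the whole second after the job is handed in: Both tall tins stand in cells of the crate, each on the cell floor (centre less than 63 mm above the crate's underside; home is 56), within 30 mm of the crate's centre line in x and 130 mm in y, upright within 0.3 rad and at rest (under 0.03 m/s) (x of tin_a_mid in the frame of crate between -0.03 and 0.03 m and y of tin_a_mid in the frame of crate between -0.13 and 0.13 m and z of each of tin_a_mid, tin_b_mid in the frame of crate below 0.063 m and angle between each of tin_a_mid, tin_b_mid's own z axis and vertical below 0.3 rad and linear speed of each of tin_a, tin_b below 0.03 m/s and x of tin_b_mid in the frame of crate between -0.03 and 0.03 m and y of tin_b_mid in the frame of crate between -0.13 and 0.13 m); the robot touches nothing.
It fails at once if a tall tin is dropped into the crate (moves faster than 0.5 m/s over the crate with its underside less than 62 mm above the bench) ((x of tin_a_mid in the frame of crate between -0.04 and 0.04 m and y of tin_a_mid in the frame of crate between -0.15 and 0.15 m and z of tin_a_mid in the frame of crate below 0.112 m and linear speed of tin_a above 0.5 m/s) or (x of tin_b_mid in the frame of crate between -0.04 and 0.04 m and y of tin_b_mid in the frame of crate between -0.15 and 0.15 m and z of tin_b_mid in the frame of crate below 0.112 m and linear speed of tin_b above 0.5 m/s)).
It fails at once if a bystander is moved by more than 40 mm (distance of any of low_tin_mid, dish_mid, beaker_mid, bottle_mid, foil_dish_mid, spatula_grip from where it was at the start of the episode above 0.04 m).
It also fails if it takes over 72 s, if anything falls off the work surface, if the arm or the gripper's body presses on something with over 40 N, if the wrist force passes 120 N, or if a joint passes its speed limit or range.

## Working session

There is one attempt and no reset: what is moved stays moved. The work goes in short steps, Python scripts to look and compute and a tool call to move; the robot and the scene stay as the last step left them, time stands still between calls to the robot, and variables do not carry over. Pictures are saved under pics/ and viewed, about 8 in all and at most 12, crops included, and the job is handed in when it is done.

Besides the shell and the picture viewer there is one more tool, called after "Call:" as name([rows], argument=value, ...), one row to a line, values as JSON. send_rows: Moves the arm, as the interface text tells. Its arguments: {"type":"object","properties":{"deltas":{"type":"array","items":{"type":"array","items":{"type":"array","items":{"type":"number"}}}},"force":{"type":"number"}},"required":["deltas"]}

```bash
mkdir -p pics
python3 - <<'E'
from plant import env
import cv2,json,numpy as np
print(env.state())
for n in("scene","top"):
    r=env.get_image(n); cv2.imwrite(f"pics/{n}0.png",r["image"][...,::-1]); np.savez(f"{n}0.npz",**{k:r[k] for k in("mtx","pose")})
    print(n,r["mtx"].round(1).tolist(),r["pose"].round(4).tolist())
r=env.get_image("wrist"); print(r["T_tool_cam"].round(4).tolist(),r["mtx"].round(1).tolist())
E
```

```text
{'time': 0.0, 'q': array([-1.44225898e+00,  2.63549229e-01, -4.89311479e-02,  1.25944029e+00,
       -2.86334092e-05,  1.41550014e+00]), 'qvel': array([-0.00032242, -0.00039316,  0.00092787, -0.00032805,  0.00090836,
        0.00082189]), 'tau': array([-4.39486015e-03, -6.37620020e+01,  3.84564579e+01,  1.40187348e-02,
       -2.69681404e-04,  5.97624478e-06]), 'eef_pos': array([ 0.14697139, -0.50370774,  0.2308136 ]), 'tcp_rot': array([-3.14047742e+00, -1.45615571e-04,  2.83833472e-01]), 'ft_force': array([-0.04511397,  0.22352936,  0.15816943]), 'moment': array([ 0.01279011, -0.02978999,  0.03003743]), 'gripper_width': 1.0013712588960682}
scene [[455.0, 0.0, 316.9], [0.0, 455.0, 251.2], [0.0, 0.0, 1.0]] [[0.5772, 0.5031, -0.6432, 1.2071], [0.8166, -0.3616, 0.4499, -0.464], [-0.0063, -0.7849, -0.6196, 0.6825], [0.0, 0.0, 0.0, 1.0]]
top [[560.8, 0.0, 307.2], [0.0, 560.8, 238.5], [0.0, 0.0, 1.0]] [[0.0291, -0.9972, 0.0687, 0.5001], [-0.9994, -0.0303, -0.0155, 0.0018], [0.0176, -0.0682, -0.9975, 1.2123], [0.0, 0.0, 0.0, 1.0]]
[[0.0003, -0.9516, -0.3074, 0.0773], [1.0, 0.0002, 0.0001, 0.0], [-0.0, -0.3074, 0.9516, -0.1421], [0.0, 0.0, 0.0, 1.0]] [[334.6, 0.0, 322.0], [0.0, 334.6, 238.9], [0.0, 0.0, 1.0]]
```

View pics/top0.png

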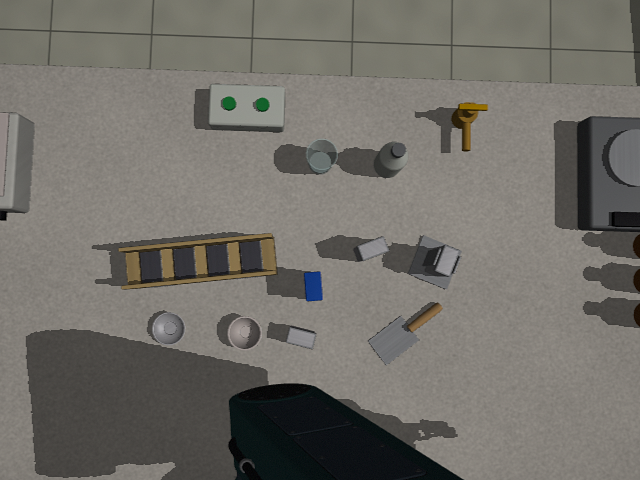

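View pics/scene0.png

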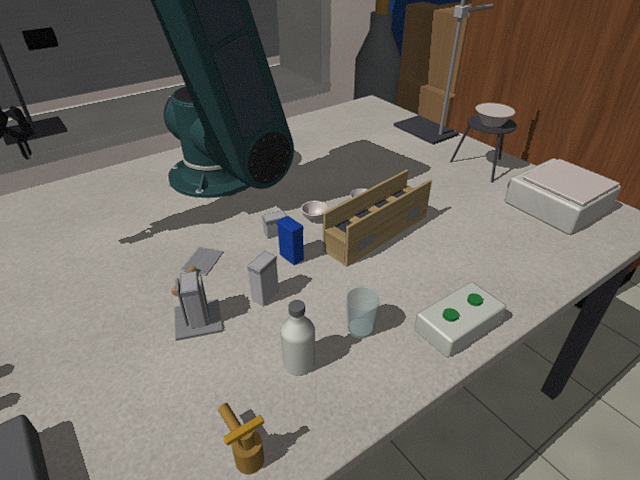

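The top view shows the crate at (200,262), tin b at (371,249), the stand with tin a at (440,262), the blue look-alike at (313,286) and the low tin at (301,338). I'll enlarge the first three to measure them.

Run:
```python
import cv2,numpy as np
im=cv2.imread("pics/top0.png")
a=cv2.resize(im[225:297,110:285],None,fx=4,fy=4,interpolation=cv2.INTER_CUBIC)
b=cv2.resize(im[225:297,345:470],None,fx=4,fy=4,interpolation=cv2.INTER_CUBIC)
c=np.zeros((576,700,3),np.uint8);c[:288]=a;c[288:,:500]=b
cv2.imwrite("pics/crop.png",c)
```

```text
(no output)
```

View pics/crop.png

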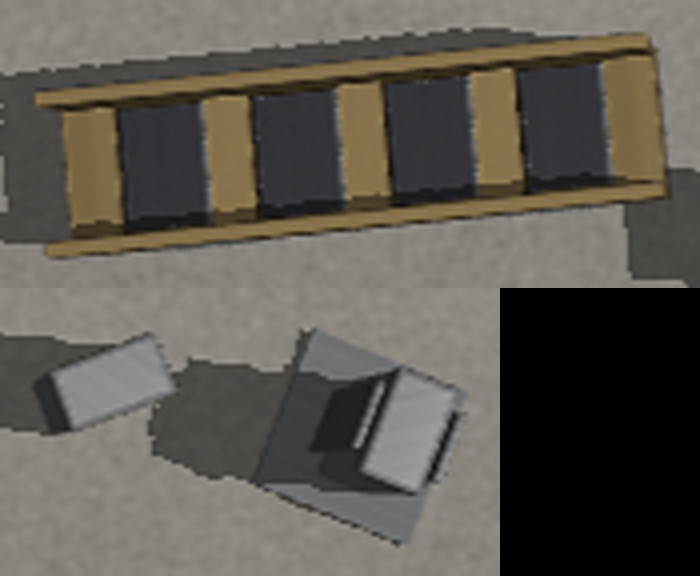

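```bash
cat > h.py <<'E'
import numpy as np
def ray(px,z,K,T):
    d=T[:3,:3]@np.linalg.solve(K,np.array([px[0],px[1],1.])); return T[:3,3]+d*(z-T[2,3])/d[2]
def Rrpy(r):
    from scipy.spatial.transform import Rotation as R
    return R.from_euler('xyz',r)
def wristpose(s,Ttc):
    T=np.eye(4);T[:3,:3]=Rrpy(s["tcp_rot"]).as_matrix();T[:3,3]=s["eef_pos"];return T@Ttc
def rect(P,names=""):
    P=np.array(P)[:,:2];c=P.mean(0);e=np.roll(P,-1,0)-P
    L=np.linalg.norm(e,axis=1);yaw=np.degrees(np.arctan2(e[:,1],e[:,0]))
    print(names,"c",c.round(4),"L",(L*1000).round(1),"yaw",yaw.round(1))
E
python3 - <<'E'
from h import *
t=np.load("top0.npz");K,T=t["mtx"],t["pose"]
f=lambda u,v:(110+u/4-.4,225+v/4-.4)
g=lambda u,v:(345+u/4-.4,225+(v-288)/4-.4)
rect([ray(f(*p),.111,K,T) for p in[(36,97),(650,36),(665,192),(48,255)]],"crate")
rect([ray(g(*p),.100,K,T) for p in[(50,378),(152,334),(175,387),(72,432)]],"b")
rect([ray(g(*p),.106,K,T) for p in[(400,367),(464,390),(420,494),(360,470)]],"a")
for n,p,z in[("low",(301,336),.054),("blue",(313,286),.1),("bottle",(397,149),.15),("beaker",(321,150),.085),("dish",(244,332),.035)]: print(n,ray(p,z,K,T).round(3))
E
```

```text
crate c [0.5258 0.1984] L [301.2  77.  301.3  77.3] yaw [ -82.6 -172.6   97.5    7.3]
b c [ 0.5612 -0.1463] L [55.6 28.7 56.2 28.9] yaw [ -65.  -155.3  115.2   23.6]
a c [ 0.5418 -0.2942] L [33.7 56.3 31.9 55.1] yaw [-108.1  157.8   69.9  -20.4]
low [ 0.38  -0.009  0.054]
blue [ 0.483 -0.03   0.1  ]
bottle [ 0.751 -0.183  0.15 ]
beaker [ 0.759 -0.039  0.085]
dish [0.383 0.109 0.035]
```

Call:
send_rows([
  [[0,0,-1.723,49.8,-22.8,2,8.5],[0,0,-1.723,49.8,-22.8,2,8.5],[0,0,-1.723,49.8,-22.8,2,8.5],[0,0,-1.723,49.8,-22.8,2,8.5],[0,0,-1.723,49.8,-22.8,2,8.5]],
], force=50)

```text
time: 0.57
eef_pos: [0.3054, -0.3662, 0.2236]
tcp_rot: [-3.142, -0.0, 0.914]
ft_force: [-0.3, -1.1, -0.0]
gripper_width: 0.997
```

```bash
cat > go.py <<'E'
# usage: go.py x y z yawdeg -> tool-frame delta (rad, cm)
import sys;from h import *;from scipy.spatial.transform import Rotation as R
from plant import env
s=env.state();A=Rrpy(s["tcp_rot"])
x,y,z,w=map(float,sys.argv[1:5]);B=Rrpy([np.pi,0,np.radians(w)])
print("t",round(s["time"],2),"pos",s["eef_pos"].round(4),"rpy",s["tcp_rot"].round(4),"F",s["ft_force"].round(1),"g",round(s["gripper_width"],3))
print("turn",(A.inv()*B).as_rotvec().round(3),"shift cm",(A.inv().apply(np.array([x,y,z])-s["eef_pos"])*100).round(2))
E
python3 go.py .561 -.146 .2 115
```

```text
t 0.57 pos [ 0.3054 -0.3662  0.2236] rpy [-3.1415 -0.      0.9144] F [-0.3 -1.1 -0. ] g 0.997
turn [-0.    -0.    -1.093] shift cm [33.04  6.81  2.36]
```

Call:
send_rows([
  [[0,0,-0.11,3.3,0.68,0.2,8.5],[0,0,-0.22,6.6,1.36,0.5,8.5],[0,0,-0.33,9.9,2.04,0.7,8.5],[0,0,-0.44,13.2,2.7,1,8.5],[0,0,-0.546,16.5,3.4,1.2,8.5]],
])

```text
time: 0.98
eef_pos: [0.4336, -0.257, 0.2114]
tcp_rot: [-3.141, -0.0, 1.46]
ft_force: [0.9, -1.0, -0.0]
gripper_width: 0.996
```

Call:
send_rows([
  [[0,0,-0.12,3.08,2.87,0.3,8.5],[0,0,-0.24,6.16,5.74,0.6,8.5],[0,0,-0.36,9.2,8.6,0.9,8.5],[0,0,-0.48,12.3,11.5,1.2,8.5],[0,0,-0.546,12.3,11.5,1.2,8.5]],
])

```text
time: 1.4
eef_pos: [0.5647, -0.1455, 0.1984]
tcp_rot: [3.141, -0.001, 2.012]
ft_force: [0.1, -1.0, -0.3]
gripper_width: 0.995
```

Run:
```python
from h import *;from plant import env;import cv2
s=env.state();r=env.get_image("wrist");np.savez("w1.npz",K=r["mtx"],T=wristpose(s,r["T_tool_cam"]))
cv2.imwrite("pics/w1.png",r["image"][...,::-1]);print(s["eef_pos"],s["tcp_rot"])
```

```text
[ 0.56472682 -0.14545078  0.19837616] [ 3.14103677e+00 -1.30853322e-03  2.01178519e+00]
```

View pics/w1.png

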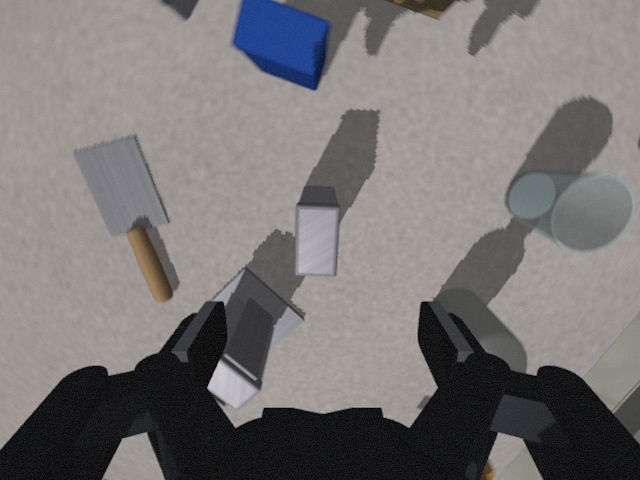

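The wrist view shows tin b's top with corners near (297,206), (338,207), (336,276), (296,275). The stand is at (245,350), and its tin's top is partly behind a finger.

```bash
python3 - <<'E'
from h import *
w=np.load("w1.npz")
rect([ray(p,.1,w["K"],w["T"]) for p in[(297,205.5),(339,206.5),(337,276),(295.5,275.5)]],"b")
rect([ray(p,.106,w["K"],w["T"]) for p in[(221,357),(260,386)]],"a end")
E
python3 go.py .563 -.146 .07 114
```

```text
b c [ 0.5605 -0.1486] L [30.8 55.5 32.5 55.9] yaw [  23.9  -65.4 -155.5  112.8]
a end c [ 0.5503 -0.2788] L [42.6 42.6] yaw [-18.6 161.4]
t 1.45 pos [ 0.5631 -0.147   0.1985] rpy [-3.1411e+00 -1.2000e-03  2.0137e+00] F [-0.8  0.5 -0.5] g 0.997
turn [-0.    -0.001  0.024] shift cm [ 0.08  0.04 12.85]
```

Call:
send_rows([
  [[0,0,0.018,0.04,-0.2,3.4,8.5],[0,0,0.018,0.04,-0.2,6.8,8.5],[0,0,0.018,0.04,-0.2,10.2,8.5],[0,0,0.018,0.04,-0.2,13.45,8.5],[0,0,0.018,0.04,-0.2,13.45,8.5]],
])

```text
time: 1.87
eef_pos: [0.5556, -0.1495, 0.0601]
tcp_rot: [-3.136, -0.006, 1.98]
ft_force: [-0.8, 1.1, -0.7]
gripper_width: 0.996
```

Call:
send_rows([
  [[0,0,0,0,0,0,2.5],[0,0,0,0,0,0,2.5],[0,0,0,0,0,0,2.5],[0,0,0,0,0,0,2.5],[0,0,0,0,0,0,2.5]],
], force=50)

```text
time: 2.28
eef_pos: [0.5604, -0.1505, 0.0669]
tcp_rot: [3.139, 0.002, 1.983]
ft_force: [0.6, -0.1, 5.4]
gripper_width: 0.368
```

Call:
send_rows([
  [[0,0,0,0,0,0,2.5],[0,0,0,0,0,0,2.5],[0,0,0,0,0,0,2.5],[0,0,0,0,0,0,2.5],[0,0,0,0,0,0,2.5]],
])

```text
time: 2.7
eef_pos: [0.5604, -0.1505, 0.0669]
tcp_rot: [3.139, 0.002, 1.983]
ft_force: [1.5, 0.6, 8.2]
gripper_width: 0.366
```

```bash
python3 go.py .5258 .1984 .24 187.4
```

```text
t 2.7 pos [ 0.5604 -0.1505  0.0669] rpy [3.1391e+00 2.1000e-03 1.9828e+00] F [1.5 0.6 8.2] g 0.366
turn [ 1.000e-03  3.000e-03 -1.288e+00] shift cm [ 33.32  10.84 -17.36]
```

Call:
send_rows([
  [[0,0,0,0,0,-2,2.5],[0,0,0,0,0,-6,2.5],[0,0,0,0,0,-10,2.5],[0,0,0,0,0,-14,2.5],[0,0,0,0,0,-17.3,2.5]],
])

```text
time: 3.12
eef_pos: [0.5591, -0.1501, 0.242]
tcp_rot: [3.14, 0.002, 1.983]
ft_force: [1.6, -0.5, -1.8]
gripper_width: 0.368
```

Call:
send_rows([
  [[0,0,-0.12,3.3,1.1,0,2.5],[0,0,-0.24,6.6,2.2,0,2.5],[0,0,-0.36,10,3.2,0,2.5],[0,0,-0.48,13.3,4.3,0,2.5],[0,0,-0.6,16.7,5.4,0,2.5]],
])

```text
time: 3.53
eef_pos: [0.5413, 0.0259, 0.239]
tcp_rot: [3.141, 0.001, 2.588]
ft_force: [0.7, 0.4, -1.0]
gripper_width: 0.369
```

Call:
send_rows([
  [[0,0,-0.12,2.1,2.8,0,2.5],[0,0,-0.24,4.3,5.5,0,2.5],[0,0,-0.36,6.4,8.3,0,2.5],[0,0,-0.48,8.5,11.1,0,2.5],[0,0,-0.6,10.65,13.8,0,2.5]],
])

```text
time: 3.95
eef_pos: [0.5242, 0.1997, 0.2391]
tcp_rot: [3.141, 0.001, -3.094]
ft_force: [0.6, 0.4, -1.4]
gripper_width: 0.368
```

Call:
send_rows([
  [[0,0,-0.088,0,0,0,2.5],[0,0,-0.088,0,0,0,2.5],[0,0,-0.088,0,0,0,2.5],[0,0,-0.088,0,0,0,2.5],[0,0,-0.088,0,0,0,2.5]],
])

```text
time: 4.37
eef_pos: [0.5249, 0.197, 0.2384]
tcp_rot: [-3.142, 0.0, -3.016]
ft_force: [-0.6, 0.4, -1.8]
gripper_width: 0.364
```

Run:
```python
from h import *;from plant import env;import cv2
s=env.state();r=env.get_image("wrist");np.savez("w2.npz",K=r["mtx"],T=wristpose(s,r["T_tool_cam"]))
cv2.imwrite("pics/w2.png",r["image"][...,::-1]);print(s["eef_pos"],s["tcp_rot"],s["ft_force"],s["gripper_width"])
```

```text
[0.52486378 0.19702497 0.2384155 ] [-3.14150027e+00  2.70431536e-04 -3.01600942e+00] [-0.62967993  0.42485623 -1.76295117] 0.36426339447502426
```

View pics/w2.png

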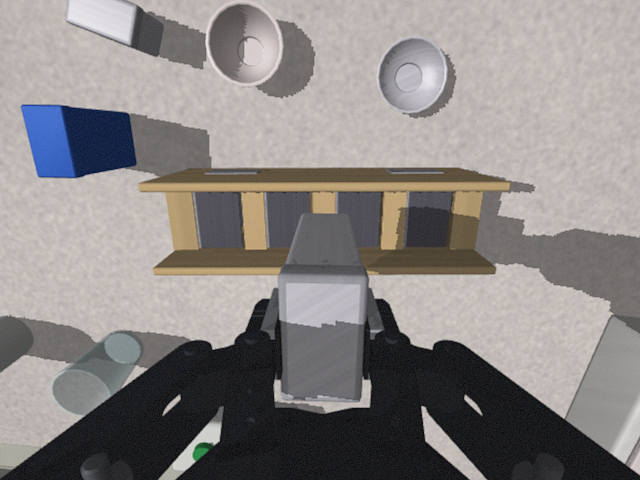

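The wrist view shows the crate's rim with outer corners near (140,183), (509,183), (495,273), (155,273). The held tin's top spans (281,274)-(368,274)-(361,398)-(283,398), square with the crate.

```bash
python3 - <<'E'
from h import *;import cv2
w=np.load("w2.npz");K,T=w["K"],w["T"]
rect([ray(p,.111,K,T) for p in[(140,183),(509,183),(495.5,273),(154.5,273)]],"crate rim")
for v in[(195.5,242,248),(266,311,312),(337,381,381),(407,451,450)]:
  pass
# opening edges at cover level (row 248)
for u in(190,196,243,266,312,382,406,451): print(u,ray((u,247),.066,K,T)[:2].round(4))
rect([ray(p,.272,K,T) for p in[(281,274),(368,274),(361.5,397),(283,397)]],"tin top")
rect([ray(p,.172,K,T) for p in[(302,213),(350,213)]],"tin bottom near edge")
E
im=0; python3 -c "
import cv2;im=cv2.imread('pics/w2.png')[160:400,130:520];cv2.imwrite('pics/w2c.png',cv2.resize(im,None,fx=2,fy=2,interpolation=cv2.INTER_CUBIC))"
```

```text
crate rim c [0.5236 0.199 ] L [296.5  78.7 298.8  78.7] yaw [  97.2    8.5  -82.8 -173.2]
190 [0.5712 0.0701]
196 [0.5704 0.076 ]
243 [0.5646 0.1225]
266 [0.5617 0.1452]
312 [0.5559 0.1907]
382 [0.5472 0.2599]
406 [0.5442 0.2836]
451 [0.5385 0.3281]
tin top c [0.5193 0.1966] L [30.7 54.  31.7 54. ] yaw [  97.2    6.9  -82.8 -174.1]
tin bottom near edge c [0.4944 0.1955] L [30.7 30.7] yaw [ 97.2 -82.8]
```

View pics/w2c.png

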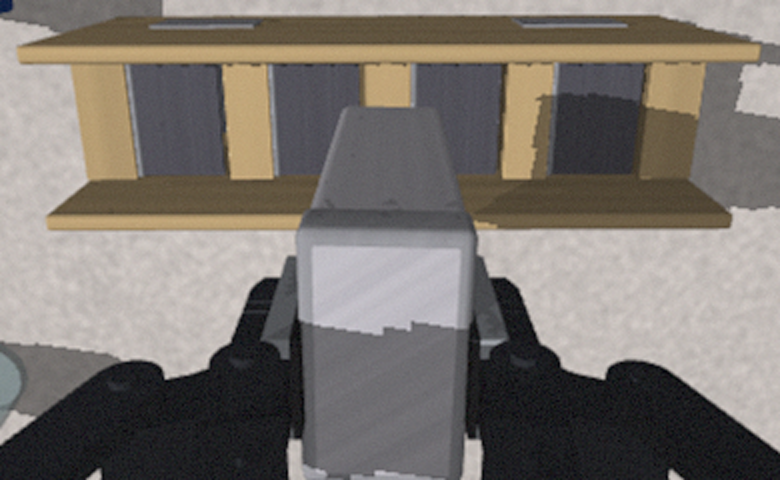

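Call:
send_rows([
  [[0,0,0,-0.05,-3,0,2.5],[0,0,0,-0.1,-6,0,2.5],[0,0,0,-0.2,-9.9,1,2.5],[0,0,0,-0.2,-9.9,4,2.5],[0,0,0,-0.2,-9.9,7,2.5]],
])

```text
time: 4.83
eef_pos: [0.5405, 0.0974, 0.1682]
tcp_rot: [-3.141, 0.003, -3.018]
ft_force: [-0.0, 0.5, -1.9]
gripper_width: 0.368
```

Call:
send_rows([
  [[0,0,0,0,0,1,2.5],[0,0,0,0,0,2,2.5],[0,0,0,0,0,2.7,2.5],[0,0,0,0,0,2.7,2.5],[0,0,0,0,0,2.7,2.5]],
])

```text
time: 5.25
eef_pos: [0.5395, 0.0997, 0.1414]
tcp_rot: [3.142, -0.0, -3.013]
ft_force: [-0.4, -0.6, -1.3]
gripper_width: 0.373
```

```bash
python3 go.py .5394 .0987 .125 187.2
```

```text
t 5.25 pos [0.5395 0.0997 0.1414] rpy [ 3.1416 -0.     -3.0134] F [-0.4 -0.6 -1.3] g 0.373
turn [ 0.    -0.     0.003] shift cm [ 0.02 -0.1   1.64]
```

Call:
send_rows([
  [[0,0,0,0,-0.1,0.7,2.5],[0,0,0,0,-0.1,1.0,2.5],[0,0,0,0,-0.1,1.2,2.5],[0,0,0,0,-0.1,1.4,2.5],[0,0,0,0,-0.1,1.5,2.5]],
])

```text
time: 5.67
eef_pos: [0.5395, 0.0991, 0.126]
tcp_rot: [-3.142, 0.0, -3.012]
ft_force: [0.5, 0.6, -0.1]
gripper_width: 0.368
```

Call:
send_rows([
  [[0,0,0,0,0,0.1,2.5],[0,0,0,0,0,0.2,2.5],[0,0,0,0,0,0.3,2.5],[0,0,0,0,0,0.4,2.5],[0,0,0,0,0,0.4,2.5]],
])

```text
time: 6.08
eef_pos: [0.5395, 0.0991, 0.122]
tcp_rot: [3.142, -0.0, -3.012]
ft_force: [-0.6, 1.6, -1.7]
gripper_width: 0.365
```

Call:
send_rows([
  [[0,0,0,0,0,0.2,2.5],[0,0,0,0,0,0.4,2.5],[0,0,0,0,0,0.6,2.5],[0,0,0,0,0,0.8,2.5],[0,0,0,0,0,0.8,2.5]],
])

```text
time: 6.5
eef_pos: [0.5393, 0.0991, 0.1137]
tcp_rot: [3.141, -0.001, -3.012]
ft_force: [0.5, 0.5, -2.3]
gripper_width: 0.369
```

Call:
send_rows([
  [[0,0,0,0,0,0.7,2.5],[0,0,0,0,0,1.4,2.5],[0,0,0,0,0,2.1,2.5],[0,0,0,0,0,2.8,2.5],[0,0,0,0,0,3.2,2.5]],
])

```text
time: 6.92
eef_pos: [0.539, 0.099, 0.0809]
tcp_rot: [3.142, -0.001, -3.012]
ft_force: [-0.2, -0.3, -0.9]
gripper_width: 0.367
```

Call:
send_rows([
  [[0,0,0,0,0,0.2,2.5],[0,0,0,0,0,0.4,2.5],[0,0,0,0,0,0.6,2.5],[0,0,0,0,0,0.8,2.5],[0,0,0,0,0,0.8,2.5]],
])

```text
time: 7.33
eef_pos: [0.5395, 0.0991, 0.074]
tcp_rot: [3.142, -0.0, -3.012]
ft_force: [-0.3, 0.2, -2.2]
gripper_width: 0.369
```

Call:
send_rows([
  [[0,0,0,0,0,0.1,2.5],[0,0,0,0,0,0.2,2.5],[0,0,0,0,0,0.3,2.5],[0,0,0,0,0,0.3,2.5],[0,0,0,0,0,0.3,2.5]],
])

```text
time: 7.75
eef_pos: [0.5403, 0.0993, 0.0726]
tcp_rot: [3.142, 0.003, -3.012]
ft_force: [-2.5, 0.9, 17.2]
gripper_width: 0.365
```

Call:
send_rows([
  [[0,0,0,0,0,0,4.6],[0,0,0,0,0,0,4.6],[0,0,0,0,0,0,4.6],[0,0,0,0,0,0,4.6],[0,0,0,0,0,0,4.6]],
])

```text
time: 8.17
eef_pos: [0.5395, 0.099, 0.0711]
tcp_rot: [-3.142, -0.0, -3.012]
ft_force: [0.1, 0.1, -0.6]
gripper_width: 0.542
```

Call:
send_rows([
  [[0,0,0,0,0,-1,4.6],[0,0,0,0,0,-3,4.6],[0,0,0,0,0,-6,4.6],[0,0,0,0,0,-10,4.6],[0,0,0,0,0,-14,4.6]],
])

```text
time: 8.58
eef_pos: [0.5388, 0.099, 0.2124]
tcp_rot: [3.141, -0.001, -3.012]
ft_force: [0.8, -0.3, 0.0]
gripper_width: 0.539
```

```bash
python3 go.py .5418 -.2942 .21 68.5
```

```text
t 8.58 pos [0.5388 0.099  0.2124] rpy [ 3.1415e+00 -1.5000e-03 -3.0124e+00] F [ 0.8 -0.3  0. ] g 0.539
turn [-1.000e-03 -1.000e-03  2.075e+00] shift cm [  4.76 -39.03   0.24]
```

Call:
send_rows([
  [[0,0,0.12,0.3,-2.6,0,8.5],[0,0,0.24,0.6,-5.2,0,8.5],[0,0,0.36,1.0,-7.8,0,8.5],[0,0,0.48,1.3,-10.4,0,8.5],[0,0,0.61,1.59,-13,0,8.5]],
])

```text
time: 9.0
eef_pos: [0.5403, -0.0331, 0.2112]
tcp_rot: [-3.142, 0.0, 2.66]
ft_force: [-0.1, 0.0, 0.8]
gripper_width: 0.997
```

Call:
send_rows([
  [[0,0,0.12,-1.2,-2.3,0,8.5],[0,0,0.24,-2.5,-4.6,0,8.5],[0,0,0.36,-3.7,-6.9,0,8.5],[0,0,0.48,-4.9,-9.3,0,8.5],[0,0,0.61,-6.15,-11.6,0,8.5]],
])

```text
time: 9.42
eef_pos: [0.5417, -0.1646, 0.2111]
tcp_rot: [-3.141, -0.0, 2.055]
ft_force: [-0.7, -0.5, 0.2]
gripper_width: 0.996
```

Call:
send_rows([
  [[0,0,0.12,-2.3,-1.2,0,8.5],[0,0,0.24,-4.7,-2.4,0,8.5],[0,0,0.36,-7,-3.6,0,8.5],[0,0,0.48,-9.3,-4.8,0,8.5],[0,0,0.61,-11.7,-6,0,8.5]],
])

```text
time: 9.83
eef_pos: [0.5439, -0.2959, 0.2111]
tcp_rot: [-3.141, -0.0, 1.45]
ft_force: [0.3, 0.6, -0.3]
gripper_width: 0.998
```

Call:
send_rows([
  [[0,0,0.12,0,0,0,8.5],[0,0,0.245,0,0,0,8.5],[0,0,0.245,0,0,0,8.5],[0,0,0.245,0,0,0,8.5],[0,0,0.245,0,0,0,8.5]],
])

```text
time: 10.25
eef_pos: [0.5442, -0.2944, 0.2112]
tcp_rot: [-3.142, -0.0, 1.215]
ft_force: [0.4, -0.2, 0.1]
gripper_width: 0.999
```

Run:
```python
from h import *;from plant import env;import cv2
s=env.state();r=env.get_image("wrist");np.savez("w3.npz",K=r["mtx"],T=wristpose(s,r["T_tool_cam"]))
cv2.imwrite("pics/w3.png",r["image"][...,::-1]);print(s["eef_pos"],s["tcp_rot"],s["ft_force"],s["gripper_width"])
```

```text
[ 0.54417834 -0.29441867  0.21118188] [-3.14156189e+00 -3.31956416e-05  1.21544759e+00] [ 0.37816505 -0.23110243  0.1091745 ] 0.9992490175950807
```

View pics/w3.png

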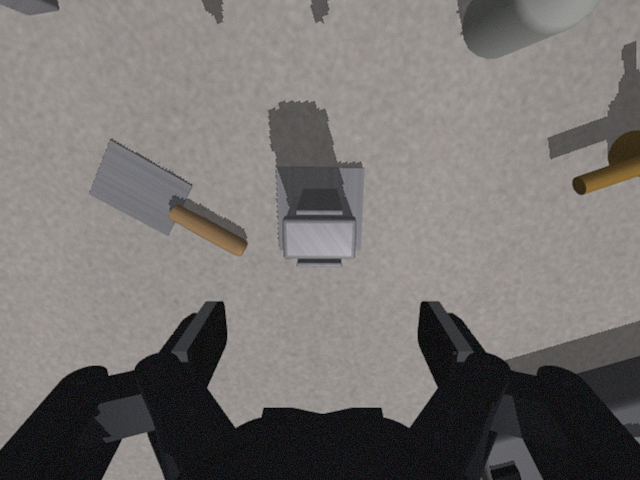

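Tin a's top is at (283,218)-(356,219)-(355,259)-(284,258), square with the jaws; the spatula handle is well below the finger path.

```bash
python3 - <<'E'
from h import *
w=np.load("w3.npz")
rect([ray(p,.106,w["K"],w["T"]) for p in[(283,218),(356,219),(355,259),(284,258.5)]],"a")
E
python3 go.py .5418 -.2942 .063 68.5
```

```text
a c [ 0.5406 -0.2953] L [55.6 32.7 56.2 33. ] yaw [ -21.2 -109.9  159.2   69. ]
t 10.3 pos [ 0.5442 -0.2944  0.2112] rpy [-3.1416  0.      1.2148] F [-0.   1.3  0.1] g 0.999
turn [-0.     0.     0.019] shift cm [-0.07 -0.23 14.82]
```

Call:
send_rows([
  [[0,0,0.01,-0.1,-0.3,3.4,8.5],[0,0,0.01,-0.1,-0.3,7,8.5],[0,0,0.01,-0.1,-0.3,11,8.5],[0,0,0.01,-0.1,-0.3,14.5,8.5],[0,0,0.01,-0.1,-0.3,14.8,8.5]],
])

```text
time: 10.72
eef_pos: [0.5384, -0.2924, 0.0578]
tcp_rot: [-3.134, -0.002, 1.203]
ft_force: [-1.6, 0.8, -0.2]
gripper_width: 0.995
```

Call:
send_rows([
  [[0,0,0,0,0,0,5],[0,0,0,0,0,0,5],[0,0,0,0,0,0,5],[0,0,0,0,0,0,5],[0,0,0,0,0,0,5]],
])

```text
time: 11.13
eef_pos: [0.5421, -0.2953, 0.0657]
tcp_rot: [3.138, 0.001, 1.201]
ft_force: [-2.4, 1.1, 8.2]
gripper_width: 0.651
```

Call:
send_rows([
  [[0,0,0,0,0,-1,5],[0,0,0,0,0,-3,5],[0,0,0,0,0,-6,5],[0,0,0,0,0,-9.5,5],[0,0,0,0,0,-13,5]],
])

```text
time: 11.55
eef_pos: [0.5408, -0.2943, 0.1963]
tcp_rot: [3.141, 0.0, 1.201]
ft_force: [0.8, -1.2, -1.6]
gripper_width: 0.649
```

```bash
python3 go.py .55 -.14 .19 97.4; python3 go.py .5418 -.2942 .19 97.4
```

```text
t 11.55 pos [ 0.5408 -0.2943  0.1963] rpy [3.1407e+00 2.0000e-04 1.2011e+00] F [ 0.8 -1.2 -1.6] g 0.649
turn [ 0.001  0.    -0.499] shift cm [14.72 -4.71  0.62]
t 11.55 pos [ 0.5408 -0.2943  0.1963] rpy [3.1407e+00 2.0000e-04 1.2011e+00] F [ 0.8 -1.2 -1.6] g 0.649
turn [ 0.001  0.    -0.499] shift cm [0.05 0.09 0.63]
```

Call:
send_rows([
  [[0,0,-0.12,3.2,-1,0,5],[0,0,-0.24,6.5,-2,0,5],[0,0,-0.36,9.8,-3.1,0,5],[0,0,-0.5,13,-4.2,0,5],[0,0,-0.5,14.7,-4.7,0,5]],
])

```text
time: 11.97
eef_pos: [0.5502, -0.1374, 0.1952]
tcp_rot: [3.14, 0.0, 1.71]
ft_force: [1.0, -0.0, -2.4]
gripper_width: 0.643
```

Call:
send_rows([
  [[0,0,0,0,0,3.5,5],[0,0,0,0,0,7,5],[0,0,0,0,0,10,5],[0,0,0,0,0,12.5,5],[0,0,0,0,0,12.7,5]],
])

```text
time: 12.38
eef_pos: [0.5487, -0.1398, 0.0638]
tcp_rot: [-3.138, -0.002, 1.701]
ft_force: [-0.8, 0.7, -2.5]
gripper_width: 0.649
```

Call:
send_rows([
  [[0,0,0,0,0,0.2,5],[0,0,0,0,0,0.4,5],[0,0,0,0,0,0.6,5],[0,0,0,0,0,0.7,5],[0,0,0,0,0,0.7,5]],
])

```text
time: 12.8
eef_pos: [0.5508, -0.1407, 0.06]
tcp_rot: [3.14, 0.001, 1.701]
ft_force: [0.6, 0.3, -2.3]
gripper_width: 0.65
```

Call:
send_rows([
  [[0,0,0,0,0,0.1,5],[0,0,0,0,0,0.2,5],[0,0,0,0,0,0.2,5],[0,0,0,0,0,0.2,5],[0,0,0,0,0,0.2,5]],
])

```text
time: 13.22
eef_pos: [0.5507, -0.1409, 0.0596]
tcp_rot: [3.14, 0.002, 1.701]
ft_force: [-10.3, 2.7, 30.0]
gripper_width: 0.654
```

Call:
send_rows([
  [[0,0,0,0,0,0,5.8],[0,0,0,0,0,0,6.5],[0,0,0,0,0,0,7.5],[0,0,0,0,0,0,8.5],[0,0,0,0,0,0,8.5]],
])

```text
time: 13.63
eef_pos: [0.5504, -0.1405, 0.0571]
tcp_rot: [-3.142, -0.0, 1.701]
ft_force: [0.4, -0.1, 0.1]
gripper_width: 0.996
```

Call:
send_rows([
  [[0,0,0,0,0,-1.5,8.5],[0,0,0,0,0,-5,8.5],[0,0,0,0,0,-9,8.5],[0,0,0,0,0,-13,8.5],[0,0,-0.12,0,0,-13,8.5]],
])

```text
time: 14.05
eef_pos: [0.5526, -0.1414, 0.1942]
tcp_rot: [3.134, 0.005, 1.819]
ft_force: [0.4, -0.1, 0.4]
gripper_width: 0.997
```

```bash
python3 go.py .551 -.1407 .19 187.5
```

```text
t 14.05 pos [ 0.5526 -0.1414  0.1942] rpy [3.1343 0.0054 1.8187] F [ 0.4 -0.1  0.4] g 0.997
turn [ 0.002  0.01  -1.454] shift cm [ 0.11 -0.14  0.42]
```

Call:
send_rows([
  [[0,0,-0.12,0,0,0,8.5],[0,0,-0.24,0,0,0,8.5],[0,0,-0.36,0,0,0,8.5],[0,0,-0.48,0,0,0,8.5],[0,0,-0.6,0,0,0,8.5]],
])

```text
time: 14.47
eef_pos: [0.5503, -0.1405, 0.1871]
tcp_rot: [-3.142, -0.0, 2.427]
ft_force: [-1.0, 0.1, -0.2]
gripper_width: 0.999
```

Call:
send_rows([
  [[0,0,-0.12,0,0,0,8.5],[0,0,-0.24,0,0,0,8.5],[0,0,-0.36,0,0,0,8.5],[0,0,-0.48,0,0,0,8.5],[0,0,-0.6,0,0,0,8.5]],
])

```text
time: 14.88
eef_pos: [0.5503, -0.1405, 0.1871]
tcp_rot: [3.141, -0.0, 3.027]
ft_force: [-0.1, 0.7, -0.1]
gripper_width: 0.991
```

Call:
send_rows([
  [[0,0,-0.12,0,0,0,8.5],[0,0,-0.25,0,0,0,8.5],[0,0,-0.25,0,0,0,8.5],[0,0,-0.25,0,0,0,8.5],[0,0,-0.25,0,0,0,8.5]],
])

```text
time: 15.3
eef_pos: [0.5503, -0.1405, 0.1871]
tcp_rot: [3.142, -0.0, -3.017]
ft_force: [-0.0, -0.5, 0.1]
gripper_width: 0.995
```

Run:
```python
from h import *;from plant import env;import cv2
s=env.state();r=env.get_image("wrist");np.savez("w4.npz",K=r["mtx"],T=wristpose(s,r["T_tool_cam"]))
cv2.imwrite("pics/w4.png",r["image"][...,::-1]);print(s["eef_pos"],s["tcp_rot"],s["ft_force"],s["gripper_width"])
```

```text
[ 0.55029725 -0.14052073  0.18711851] [ 3.14153388e+00 -1.52671401e-04 -3.01659706e+00] [-0.01616972 -0.48528374  0.11812133] 0.9950709523811434
```

View pics/w4.png

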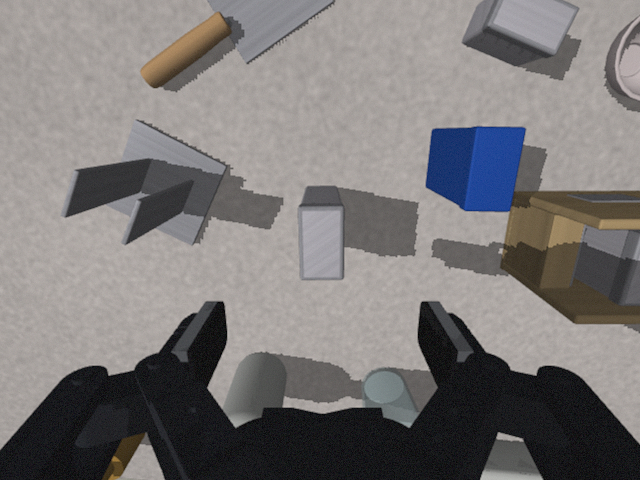

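Tin a stands upright and square between the jaws, its top spanning (300,206)-(343,279). Tin b is visible in the end cell of the crate.

```bash
python3 - <<'E'
from h import *
w=np.load("w4.npz")
rect([ray(p,.1,w["K"],w["T"]) for p in[(300,206),(343,206),(343.5,279),(300,279)]],"a")
E
python3 go.py .551 -.1407 .067 187.2
```

```text
a c [ 0.5478 -0.1413] L [30.  55.8 32.6 55.8] yaw [  97.2    8.7  -82.8 -174. ]
t 15.35 pos [ 0.5503 -0.1405  0.1871] rpy [ 3.1416 -0.     -3.0159] F [-0.1 -0.1  0.5] g 0.993
turn [ 0. -0.  0.] shift cm [-0.06 -0.03 12.01]
```

Call:
send_rows([
  [[0,0,0,0,0,3.4,8.5],[0,0,0,0,0,7,8.5],[0,0,0,0,0,10.5,8.5],[0,0,0,0,0,12.1,8.5],[0,0,0,0,0,12.1,8.5]],
])

```text
time: 15.77
eef_pos: [0.5483, -0.1397, 0.0628]
tcp_rot: [3.139, -0.005, -3.015]
ft_force: [0.1, 0.7, 0.7]
gripper_width: 0.996
```

Call:
send_rows([
  [[0,0,0,0,0,0,5],[0,0,0,0,0,0,3.4],[0,0,0,0,0,0,2.5],[0,0,0,0,0,0,2.5],[0,0,0,0,0,0,2.5]],
])

```text
time: 16.18
eef_pos: [0.5511, -0.1408, 0.0675]
tcp_rot: [-3.14, 0.002, -3.013]
ft_force: [-0.0, 0.4, 5.1]
gripper_width: 0.369
```

Call:
send_rows([
  [[0,0,0,0,0,0,2.5],[0,0,0,0,0,0,2.5],[0,0,0,0,0,0,2.5],[0,0,0,0,0,0,2.5],[0,0,0,0,0,0,2.5]],
])

```text
time: 16.6
eef_pos: [0.551, -0.1408, 0.0675]
tcp_rot: [-3.14, 0.002, -3.013]
ft_force: [-0.9, -0.3, 8.0]
gripper_width: 0.369
```

Call:
send_rows([
  [[0,0,0,0,0,-2,2.5],[0,0,0,0,0,-6,2.5],[0,0,0,0,0,-10,2.5],[0,0,0,0,0,-14,2.5],[0,0,0,0,0,-15,2.5]],
])

```text
time: 17.02
eef_pos: [0.5518, -0.141, 0.2226]
tcp_rot: [-3.138, 0.007, -3.012]
ft_force: [0.5, -0.0, -1.3]
gripper_width: 0.37
```

```bash
python3 go.py .5215 .2334 .22 187.2; python3 go.py .53 .165 .22 187.2
```

```text
t 17.02 pos [ 0.5518 -0.141   0.2226] rpy [-3.1377  0.0067 -3.0125] F [ 0.5 -0.  -1.3] g 0.37
turn [-0.004  0.007  0.003] shift cm [-1.81 37.52  0.13]
t 17.02 pos [ 0.5518 -0.141   0.2226] rpy [-3.1377  0.0067 -3.0125] F [ 0.5 -0.  -1.3] g 0.37
turn [-0.004  0.007  0.003] shift cm [-1.78 30.63  0.16]
```

Call:
send_rows([
  [[0,0,0,-0.2,3.8,0,2.5],[0,0,0,-0.4,7.6,0,2.5],[0,0,0,-0.6,11.4,0,2.5],[0,0,0,-0.8,15.2,0,2.5],[0,0,0,-0.9,19,0,2.5]],
])

```text
time: 17.43
eef_pos: [0.5344, 0.0507, 0.2167]
tcp_rot: [-3.142, 0.001, -3.013]
ft_force: [0.6, -0.8, -2.1]
gripper_width: 0.363
```

Call:
send_rows([
  [[0,0,0,-0.2,3.8,0,2.5],[0,0,0,-0.4,7.6,0,2.5],[0,0,0,-0.6,11.4,0,2.5],[0,0,0,-0.8,15.2,0,2.5],[0,0,0,-0.95,18.5,0,2.5]],
])

```text
time: 17.85
eef_pos: [0.5197, 0.2361, 0.2167]
tcp_rot: [3.141, 0.001, -3.012]
ft_force: [1.2, -0.2, -2.0]
gripper_width: 0.365
```

Call:
send_rows([
  [[0,0,0,0,0,2,2.5],[0,0,0,0,0,4.5,2.5],[0,0,0,0,0,7,2.5],[0,0,0,0,0,7.5,2.5],[0,0,0,0,0,7.5,2.5]],
])

```text
time: 18.27
eef_pos: [0.5195, 0.2335, 0.1404]
tcp_rot: [-3.141, -0.003, -3.012]
ft_force: [-1.3, 0.5, -1.5]
gripper_width: 0.365
```

```bash
python3 go.py .5221 .2335 .128 187.3
```

```text
t 18.27 pos [0.5195 0.2335 0.1404] rpy [-3.1412e+00 -2.6000e-03 -3.0125e+00] F [-1.3  0.5 -1.5] g 0.365
turn [-0.    -0.003  0.002] shift cm [-0.26 -0.03  1.24]
```

Call:
send_rows([
  [[0,0,0,-0.2,0,0.4,2.5],[0,0,0,-0.2,0,0.8,2.5],[0,0,0,-0.2,0,1.1,2.5],[0,0,0,-0.2,0,1.3,2.5],[0,0,0,-0.2,0,1.4,2.5]],
])

```text
time: 18.68
eef_pos: [0.524, 0.2345, 0.1308]
tcp_rot: [3.141, 0.006, -3.013]
ft_force: [-10.8, -1.5, 49.2]
gripper_width: 0.366
```

Call:
send_rows([
  [[0,0,0,0,0,-1,2.5],[0,0,0,0,0,-2,2.5],[0,0,0,0,2,-2.2,2.5],[0,0,0,0,5,-2.2,2.5],[0,0,0,0,6.8,-2.2,2.5]],
])

```text
time: 19.1
eef_pos: [0.5137, 0.3031, 0.1501]
tcp_rot: [3.141, 0.001, -3.013]
ft_force: [0.1, -1.3, -1.9]
gripper_width: 0.369
```

Call:
send_rows([
  [[0,0,0,0,0,0,2.5],[0,0,0,0,0,0,2.5],[0,0,0,0,0,0,2.5],[0,0,0,0,0,0,2.5],[0,0,0,0,0,0,2.5]],
])

```text
time: 19.52
eef_pos: [0.5138, 0.3007, 0.1493]
tcp_rot: [-3.142, 0.0, -3.013]
ft_force: [0.9, 0.0, -1.6]
gripper_width: 0.365
```

```bash
python3 go.py .5136 .301 .130 187.3
```

```text
t 19.52 pos [0.5138 0.3007 0.1493] rpy [-3.1415e+00  1.0000e-04 -3.0133e+00] F [ 0.9  0.  -1.6] g 0.365
turn [-0.     0.     0.001] shift cm [0.02 0.03 1.93]
```

Call:
send_rows([
  [[0,0,0,0,0,0.7,2.5],[0,0,0,0,0,1.3,2.5],[0,0,0,0,0,1.7,2.5],[0,0,0,0,0,2.0,2.5],[0,0,0,0,0,2.2,2.5]],
])

```text
time: 19.93
eef_pos: [0.5147, 0.3018, 0.1305]
tcp_rot: [3.141, 0.005, -3.013]
ft_force: [-12.3, 0.8, 61.1]
gripper_width: 0.365
```

Call:
send_rows([
  [[0,0,0,0,0,-1.2,2.5],[0,0,0,0,0,-2.2,2.5],[0,0,0,0,-4,-2.5,2.5],[0,0,0,0,-8,-2.5,2.5],[0,0,0,0,-11.6,-2.5,2.5]],
])

```text
time: 20.35
eef_pos: [0.5285, 0.185, 0.1522]
tcp_rot: [-3.141, 0.0, -3.011]
ft_force: [1.3, 0.6, -2.0]
gripper_width: 0.372
```

Call:
send_rows([
  [[0,0,0,0,-1,0,2.5],[0,0,0,0,-2,0,2.5],[0,0,0,0,-2,0,2.5],[0,0,0,0,-2,0,2.5],[0,0,0,0,-2,0,2.5]],
])

```text
time: 20.77
eef_pos: [0.531, 0.1675, 0.152]
tcp_rot: [3.141, -0.0, -3.012]
ft_force: [-0.2, 0.7, -2.6]
gripper_width: 0.369
```

```bash
python3 go.py .5306 .1661 .130 187.3
```

```text
t 20.77 pos [0.531  0.1675 0.152 ] rpy [ 3.1413e+00 -2.0000e-04 -3.0115e+00] F [-0.2  0.7 -2.6] g 0.369
turn [ 0.    -0.     0.003] shift cm [ 0.06 -0.14  2.2 ]
```

Call:
send_rows([
  [[0,0,0,0.05,-0.14,0.7,2.5],[0,0,0,0.05,-0.14,1.4,2.5],[0,0,0,0.05,-0.14,2.0,2.5],[0,0,0,0.05,-0.14,2.3,2.5],[0,0,0,0.05,-0.14,2.5,2.5]],
])

```text
time: 21.18
eef_pos: [0.5305, 0.1653, 0.1264]
tcp_rot: [3.142, -0.001, -3.012]
ft_force: [0.0, 0.7, -0.2]
gripper_width: 0.366
```

Cell 1 gives way (0.126, hardly any force). I'll go deeper in small steps.

Call:
send_rows([
  [[0,0,0,0,0.05,0.2,2.5],[0,0,0,0,0.05,0.5,2.5],[0,0,0,0,0.05,0.8,2.5],[0,0,0,0,0.05,1.2,2.5],[0,0,0,0,0.05,1.2,2.5]],
])

```text
time: 21.6
eef_pos: [0.5304, 0.1656, 0.1144]
tcp_rot: [3.142, -0.001, -3.012]
ft_force: [-0.3, 0.6, -2.0]
gripper_width: 0.364
```

Call:
send_rows([
  [[0,0,0,0,0,0.7,2.5],[0,0,0,0,0,1.4,2.5],[0,0,0,0,0,2.1,2.5],[0,0,0,0,0,2.8,2.5],[0,0,0,0,0,3.2,2.5]],
])

```text
time: 22.02
eef_pos: [0.5303, 0.1655, 0.0819]
tcp_rot: [-3.142, -0.001, -3.012]
ft_force: [0.4, -0.2, -1.1]
gripper_width: 0.368
```

Call:
send_rows([
  [[0,0,0,0,0,0.2,2.5],[0,0,0,0,0,0.4,2.5],[0,0,0,0,0,0.6,2.5],[0,0,0,0,0,0.8,2.5],[0,0,0,0,0,0.8,2.5]],
])

```text
time: 22.43
eef_pos: [0.5307, 0.1656, 0.075]
tcp_rot: [-3.142, -0.0, -3.012]
ft_force: [0.2, 0.9, -2.2]
gripper_width: 0.368
```

Call:
send_rows([
  [[0,0,0,0,0,0.1,2.5],[0,0,0,0,0,0.2,2.5],[0,0,0,0,0,0.3,2.5],[0,0,0,0,0,0.3,2.5],[0,0,0,0,0,0.3,2.5]],
])

```text
time: 22.85
eef_pos: [0.5309, 0.1656, 0.0735]
tcp_rot: [-3.141, 0.001, -3.012]
ft_force: [-5.8, -1.7, 18.1]
gripper_width: 0.366
```

Call:
send_rows([
  [[0,0,0,0,0,0,4.6],[0,0,0,0,0,0,4.6],[0,0,0,0,0,0,4.6],[0,0,0,0,0,0,4.6],[0,0,0,0,0,0,4.6]],
])

```text
time: 23.27
eef_pos: [0.5307, 0.1656, 0.0721]
tcp_rot: [-3.142, -0.0, -3.012]
ft_force: [-0.6, -0.2, -0.0]
gripper_width: 0.536
```

Call:
send_rows([
  [[0,0,0,0,0,-1,4.6],[0,0,0,0,0,-3,4.6],[0,0,0,0,0,-6,4.6],[0,0,0,0,0,-10,4.6],[0,0,0,0,0,-14,4.6]],
])

```text
time: 23.68
eef_pos: [0.5299, 0.1655, 0.2142]
tcp_rot: [-3.142, -0.001, -3.012]
ft_force: [1.7, 0.2, 0.5]
gripper_width: 0.536
```

Call:
send_rows([
  [[0,0,0,0,0,-2,4.6],[0,0,0,0,0,-4,4.6],[0,0,0,0,0,-4,4.6],[0,0,0,0,0,-4,4.6],[0,0,0,0,0,-4,4.6]],
])

```text
time: 24.1
eef_pos: [0.5305, 0.1656, 0.2518]
tcp_rot: [-3.142, -0.001, -3.012]
ft_force: [-0.4, 0.2, 0.4]
gripper_width: 0.54
```

Run:
```python
from h import *;from plant import env;import cv2
s=env.state();r=env.get_image("wrist");print(s["eef_pos"],s["ft_force"],s["gripper_width"])
a=env.get_image("scene")["image"];np.savez("w5.npz",K=r["mtx"],T=wristpose(s,r["T_tool_cam"]))
c=np.hstack([cv2.resize(r["image"],(400,300)),cv2.resize(a[150:300,230:430],(400,300))])
cv2.imwrite("pics/w5.png",c[...,::-1])
```

```text
[0.53046106 0.16557808 0.25179997] [-0.42584412  0.20200928  0.44577403] 0.5398508227082386
```

View pics/w5.png

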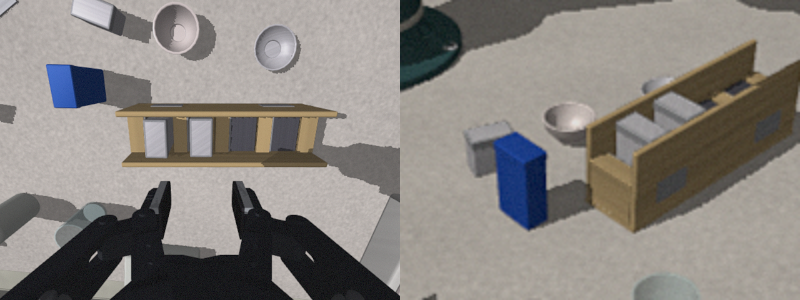

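Both tins stand upright below the rim in cells 0 and 1, at (155,138) and (200,137) in the left half, and the bystanders haven't moved. I'm handing in.

```bash
python3 -c "
from plant import env
print(env.finish_job())"
```

```text
the job is handed in; nothing more can be done
None
```

Both tall tins are in the crate, tin b in cell 0 and tin a in cell 1, and the job is handed in at about 24 s. No verdict is reported.

- **Finding the empty cells:** The flaps of cells 0 and 1 gave way with next to no force. Cells 2 and 3 stopped the tin hard at flap level, with 49 N and 61 N at the wrist. That is within the 120 N limit but harder than I meant to press.
- **Tin a:** I lifted it out of the stand by its ends and set it down on the bench near tin b's old place. There I took it again by its broad faces and lowered it into cell 1.
- **Seating:** Each tin touched down about 6 mm above its bench height, which matches the cell floor, with 17–18 N of contact. I then let go and moved the gripper clear.
- **Final look:** The last wrist and scene pictures show both tins upright below the crate's rim. The low tin, the bowl, the foil dish and the blue look-alike are unmoved. The bottle and beaker were only partly in view, and the spatula was last seen in an earlier picture.
- **Disagreement:** The wrist camera placed the tins 2–3 mm off along the tool's x axis, compared with the gripper contact positions and the top camera. That was within the 5 mm clearance, and both tins went in without jamming.

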